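# Unbolt the therapy chest with the reaching stick

## Robot

A 6-joint arm with a two-finger parallel gripper is mounted at the origin on the work surface. World frame = base frame: x ahead of the robot, y to its left, z up, the work surface at z = 0. Lengths are in mm, angles in rad, forces in N, time in s.
With the tool pointing down it reaches from about 375 to 975 mm from the base axis. Payload 3.8 kg.
Tool frame: the origin (TCP) lies midway between the tips of the shut fingers; the grasp point (between the pads) lies 19 mm behind it; z points along the fingers, y is the direction in which the jaws open and shut (so a half turn about z gives the same grasp; the last joint's range is limited). The gripper opens to 88 mm and grips with 3 to 60 N. Pads are 18 mm wide; open, the fingers measure 123 mm over their backs; the gripper's body (75 mm by 187 mm) begins 45 mm behind the grasp point.
Start: joints at [1.135, 0.264, 1.604, -0, 1.274, -0.037], TCP at [262.108, 622.027, 238.706] pointing down, gripper open.
Joint ranges: [-2.63, 2.63], [-0.94, 2.18], [0.31, 2.57], [-1.31, 4.45], [0, 2.66], [-2.55, 2.55]. Speed limits (rad/s): [2.57, 2.57, 3.14, 3.14, 3.14, 3.14].

## Interface

Orientations are given as [roll, pitch, yaw] about the fixed x, y, z axes, in that order (R = Rz(yaw) Ry(pitch) Rx(roll)).
In Python, from station import monitor, eyes, r, models gives the robot as it stands. The module is installed in compiled form; this text tells all that it offers.
- The arm moves only by the shell command python3 -m jog 'ROWS'. ROWS is JSON, a list that holds one entry, the list of rows, each a list of 7 numbers: the turn, a rotation vector about the tool's x, y, z in degrees, then the shift along the tool's x, y, z in cm, then the opening, from -1 (shut) to 1 (fully open), so that 0 is half open. In form: [[[rx, ry, rz, tx, ty, tz, gripper], ...]]. A call has 1 to 20 rows; each row is the pose to reach, as a shift and turn from the pose measured when the call began, along the tool's axes at that moment; what a row does not reach only later rows make up. A row lasts 1/10 s, in which the tool goes at most 50 mm and 8.59 degrees, less where a joint would pass 70% of its speed; a pose out of reach is approached as far as the arm can. A call with a gripper value outside its range is refused whole. The fingers move at their own pace and stop on an object; the grip force is fixed at half the most. Time passes only in rows, so rows that repeat a pose let the fingers close. It gives the time, the measured TCP pose, the force and the opening at its end, in the units of the state.
- monitor.state(): the state, without advancing time (a new reading comes with each control period).
- eyes.camera(name): name is "scene" or "side" or "wrist"; returns the picture (400x640x3 uint8, blue, green, red); there is no depth.
- eyes.camera_model(name): a dict with "fx", "fy", "cx", "cy" (pixels), "cam_to_world" (4x4, takes a point from camera to world coordinates). Camera axes: x right, y down, z forward; pixel columns grow to the right and rows downward; lengths in mm; the calibration is good to about 2 mm. A picture is of the moment at which its call begins: read the wrist's pose just before it. camera_model takes no time and is no camera call; for the wrist camera it gives the pose at the moment of the call.
- r.sign_off(): hands the job in, once; it reports no verdict.
Trained networks look in the newest picture that a camera, given by its name, has taken for a name from the list of things; names that differ only in an ending like _2 or _b are one class to them, and where a whole thing is asked for, a point or a joint stands for the part that bears it (a point fixed in the world has none). Each returns a list of dicts, best first, with "score" (0 to 1); they miss things now and then, are a little off and sometimes report something else, mostly with a low value. They report only what shows in the picture. A call takes as long as a camera call. They do not tell look-alikes from the thing itself.
- models.recognise(name, camera): "extent" ([left, top, right, bottom] in pixels, round what is visible of it).
- models.mark_of(name, camera): "location" ([column, row] in pixels: a listed point, or the origin of a listed thing).
The state is a dict: "time": time; "qpos": joint angles; "qvel": joint speeds; "joint_efforts": joint torques, N m; "ee_pos": TCP position; "orientation": TCP orientation; "contact_force": force on the tool from outside, world axes, zero at the start; "ft_torque": the same for the moment, N m; "gripper_width": opening from 0.0 (shut) to 1.0 (fully open).
Only numpy, scipy, OpenCV 4.12 (cv2) and the standard library are available. Lean on these libraries where they do the work, as an engineer would, in place of code of your own. Each camera call takes 0.05 s, during which the arm holds its last target.

## Task

The equipment chest is bolted, and a wire guard keeps hands off the bolt: take the reaching stick from its rest, pass its hook in under the guard, over and behind the bolt's bow, and draw the spring bolt fully back until the hold-back catch drops in and keeps it there, so that the lid springs ajar. Pull gently, without wrenching the bolt against its stop, and touch the chest with nothing but the stick. Then unhook, lay the stick gently back in both notches of its rest as it lay before, and leave the other things where they stand.

Things in the scene. Friction and masses are not known exactly. Their poses are not given: they have to be found in the camera images.
- stick: Loose reaching stick, 0.2 kg, 353 mm long, lying level, hook down. Origin on its long axis at the place to grip it, which is its balance point; x along the stick to the hook, y across, z up. Flat-sided wooden handle 20 mm wide (y) and 24 mm high (z), from x = -150 to 80 mm; then an aluminium rod 8 mm thick to x = 192 mm, ending in the hook.
- hook_tip (a point): Centre of the rounded end of the hook's lip, at (186, 0, -38) mm in the stick's frame. The hook is 6 mm wire: a vertical shank at x = 200 mm going down, then a lip turned back towards the handle, 38 mm below the stick's axis (underside 41 mm below), ending at x = 183 mm.
- rest: Wooden stick rest, fixed. Origin on the table; z up, x the way the hook points when the stick lies in it. Two notched uprights, 18 mm thick, at x = -110 and 50 mm; notches 30 mm wide, floor 63 mm and tops 85 mm above the table. In both notches the stick's axis is 75 mm up, along the rest's x; at the start its origin is within 10 mm of the rest's along x.
- chest: Plywood chest, fixed, 300 mm deep (x = 0 to 300), 220 mm wide (y), 100 mm high. Origin on the table under the middle of its front edge; x away from the robot, along the bolt (y = 0). Top: near half a fixed deck with the bolt, its catch (a small sprung pawl beside the bar), its stop and a wire guard; far half the lid. The bolt's guide sleeve (x = 67 to 93 mm) reaches 122 mm above the table.
- chest_guard (a point): Middle of the top of the guard's open front end, at (8, 0, 225) mm in the chest's frame. The guard is a tunnel of 4 mm wires over the bolt, from x = 8 to 140 mm, open towards the robot: wires of its sides at y = -55 and 55 mm, of its top 225 mm above the table (in the middle 80 mm; the shoulders are 15 mm lower), gaps between the wires too small for a hand.
- bow (a point): Centre of the crossbar of the bolt's upright steel bow handle: 7 mm thick, 36 mm between leg centres (29 mm clear), standing across the near end of the bolt. With the bolt shot it is at (60, 0, 144) mm in the chest's frame; it moves with the bolt along the chest's -x. The bar's top is 26 mm below this point: 22 mm clear under the crossbar for the hook's lip.
- bolt (a joint): Travel of the spring bolt, m: 0 shot, grows as drawn along the chest's -x. Spring: 2.5 N at 0, 7 N at 0.045, plus 1 N friction; let go uncaught, it flies shut. Lid free at 0.018. The catch plate is slotted: the catch drops in anywhere from 0.022 to 0.045, the hard stop is 2 to 3 mm further. Over 16 N is wrenching. Caught, it rests 5 mm short of the stop and the hook goes slack.
- pegboard: Bystander: loose wooden peg board 200 by 160 mm with pegs, up to 88 mm high; origin under its centre.
- jar: Bystander: loose blue plastic jar, 72 mm wide and 85 mm high; origin under its centre.
- cone: Bystander: loose stacking cone, 84 mm wide and 158 mm high; origin under its centre.
There are look-alikes about, which are no part of the job. Leave any green or orange look-alike of the rest alone.

How it is judged:
By the outcome, as a careful person would: the job done as asked, in the order asked, and still so for the second after the job is handed in, with the robot touching nothing.
It also fails if it takes over 72 s, if anything falls off the work surface, if the arm or the gripper's body presses on something with over 40 N, if the wrist force passes 120 N, or if a joint passes its speed limit or range.

## Working session

There is one attempt and no reset: what is moved stays moved. The work goes in short steps, Python scripts to look and compute and a shell command to move; the robot and the scene stay as the last step left them, time stands still between calls to the robot, and variables do not carry over. Pictures are saved under pics/ and viewed, and the job is handed in when it is done.

```bash
mkdir -p pics; ls
python3 - <<'E'
from station import monitor, eyes, r, models
import cv2,numpy as np
print(monitor.state())
for n in ["scene","side","wrist"]:
    im=eyes.camera(n); cv2.imwrite(f"pics/a_{n}.png",im)
    m=eyes.camera_model(n); print(n,m["fx"],m["cx"],m["cy"],np.round(m["cam_to_world"],3).tolist())
    for t in ["stick","hook_tip","rest","chest","chest_guard","bow"]:
        print(t,[(np.round(d["location"],1).tolist(),round(d["score"],2)) for d in models.mark_of(t,n)][:4])
E
```

```text
pics
{'time': 0.0, 'qpos': array([ 1.13508629e+00,  2.64727420e-01,  1.60536293e+00,  6.26766151e-07,
        1.27368233e+00, -3.69149469e-02]), 'qvel': array([-0.00032693,  0.00060304, -0.00060866, -0.00082168, -0.00014698,
       -0.00113555]), 'joint_efforts': array([ 3.89725319e-04, -5.02115965e+01, -3.56876922e+01,  7.30796973e-02,
        2.93714530e-02, -1.79872368e-04]), 'ee_pos': array([261.82227669, 621.39074989, 237.41131273]), 'orientation': array([-3.13941414e+00, -8.10554690e-05,  2.74279729e+00]), 'contact_force': array([ 0.23866036, -0.09143922, -0.67688984]), 'ft_torque': array([ 0.03457345, -0.00666967, -0.03341973]), 'gripper_width': 0.9978830358019202}
scene 503.86750718379847 318.3673692886286 197.34967727821248 [[0.565, 0.692, -0.45, 1318.531], [0.825, -0.463, 0.324, -545.78], [0.016, -0.554, -0.832, 1481.213], [0.0, 0.0, 0.0, 1.0]]
stick [([220.9, 221.2], 0.71)]
hook_tip [([254.8, 264.7], 0.67)]
rest [([220.2, 229.0], 0.93), ([154.8, 248.9], 0.91), ([276.5, 197.8], 0.66), ([363.8, 199.8], 0.55)]
chest [([358.5, 234.1], 0.58)]
chest_guard [([364.2, 199.8], 0.94)]
bow [([370.0, 230.6], 0.75), ([431.0, 148.3], 0.62)]
side 418.06645052454695 316.96770717462243 196.86811974640915 [[0.787, -0.392, 0.476, -117.137], [-0.617, -0.493, 0.613, -927.081], [-0.006, -0.776, -0.63, 1096.928], [0.0, 0.0, 0.0, 1.0]]
stick [([342.9, 284.0], 0.95)]
hook_tip [([377.7, 259.7], 0.95), ([337.4, 299.9], 0.64)]
rest [([298.4, 261.4], 0.92), ([374.9, 359.0], 0.76), ([336.3, 300.7], 0.62)]
chest [([330.0, 206.8], 0.7)]
chest_guard [([334.3, 155.5], 0.84)]
bow [([343.7, 169.1], 0.64), ([378.1, 256.3], 0.52)]
wrist 313.6395537706242 320.3026976464967 200.78065018751485 [[0.388, 0.874, 0.293, 186.371], [0.921, -0.368, -0.124, 653.704], [-0.001, 0.318, -0.948, 383.694], [0.0, 0.0, 0.0, 1.0]]
stick []
hook_tip []
rest []
chest []
chest_guard []
bow []
```

View pics/a_scene.png

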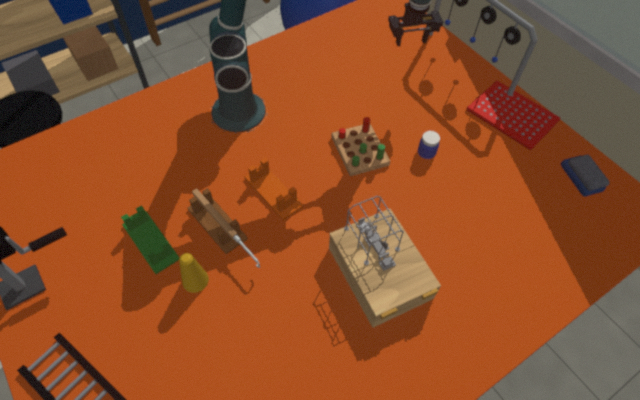

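View pics/a_side.png

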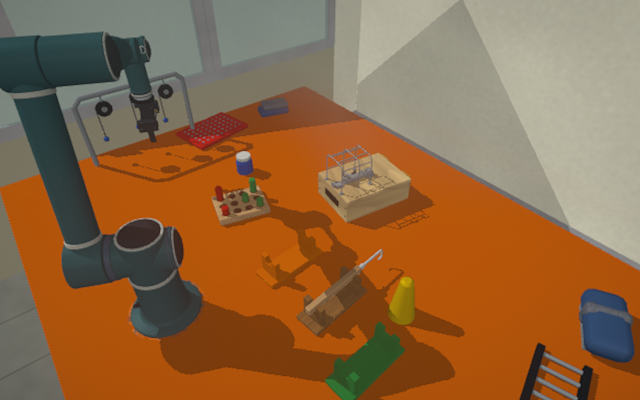

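```bash
cat > h.py <<'E'
from station import monitor, eyes, r, models
import cv2,numpy as np
from scipy.spatial.transform import Rotation as Ro
def ray(n,uv,m=None):
    m=m or eyes.camera_model(n); T=np.array(m["cam_to_world"]); d=np.array([(uv[0]-m["cx"])/m["fx"],(uv[1]-m["cy"])/m["fy"],1.]); return T[:3,3],T[:3,:3]@d
def tri(obs):
    A=np.zeros((3,3));b=np.zeros(3);L=[]
    for o,d in obs:
        d=d/np.linalg.norm(d);P=np.eye(3)-np.outer(d,d);A+=P;b+=P@o
    x=np.linalg.solve(A,b); return x,[float(np.linalg.norm((np.eye(3)-np.outer(d,d)/(d@d))@(x-o))) for o,d in obs]
def atz(n,uv,z,m=None):
    o,d=ray(n,uv,m); return o+d*(z-o[2])/d[2]
def proj(n,X,m=None):
    m=m or eyes.camera_model(n); T=np.array(m["cam_to_world"]); p=(np.atleast_2d(X)-T[:3,3])@T[:3,:3]; return np.c_[p[:,0]/p[:,2]*m["fx"]+m["cx"],p[:,1]/p[:,2]*m["fy"]+m["cy"]]
E
python3 - <<'E'
from h import *
for nm,a,b in [("guard",(364.2,199.8),(334.3,155.5)),("bow",(370,230.6),(343.7,169.1)),("stick",(220.9,221.2),(342.9,284)),("hook",(254.8,264.7),(377.7,259.7)),("chest",(358.5,234.1),(330,206.8))]:
    x,e=tri([ray("scene",a),ray("side",b)]); print(nm,x.round(1),np.round(e,1))
for u in [(220.2,229),(154.8,248.9),(276.5,197.8)]: print("rest sc",atz("scene",u,0).round())
for u in [(298.4,261.4),(374.9,359),(336.3,300.7)]: print("rest sd",atz("side",u,0).round())
E
```

```text
guard [728.   48.8 242.1] [4.7 4.7]
bow [781.7  44.5 154.2] [11.9 11.9]
stick [ 457.2 -314.1   70.4] [1.5 1.5]
hook [ 636.3 -293.    37.9] [2. 2.]
chest [715.4  59.2  -1.8] [0.6 0.6]
rest sc [ 439. -318.    0.]
rest sc [ 387. -531.    0.]
rest sc [437. -93.   0.]
rest sd [ 440. -102.    0.]
rest sd [ 393. -531.    0.]
rest sd [ 436. -312.    0.]
```

The sources disagree by a few mm on the chest, so I'll look closer with the wrist camera. 

There are three rest-like things: brown at scene (220,229), green at (155,249) and orange at (276,198). The brown one carries the stick and is neither green nor orange, so it should be the right one. I'll confirm that in a crop.

Run:
```python
import cv2,numpy as np
a=cv2.imread("pics/a_scene.png")[160:310,110:310]; cv2.imwrite("pics/crop1.png",cv2.resize(a,None,fx=4,fy=4,interpolation=cv2.INTER_CUBIC))
```

```text
(no output)
```

View pics/crop1.png

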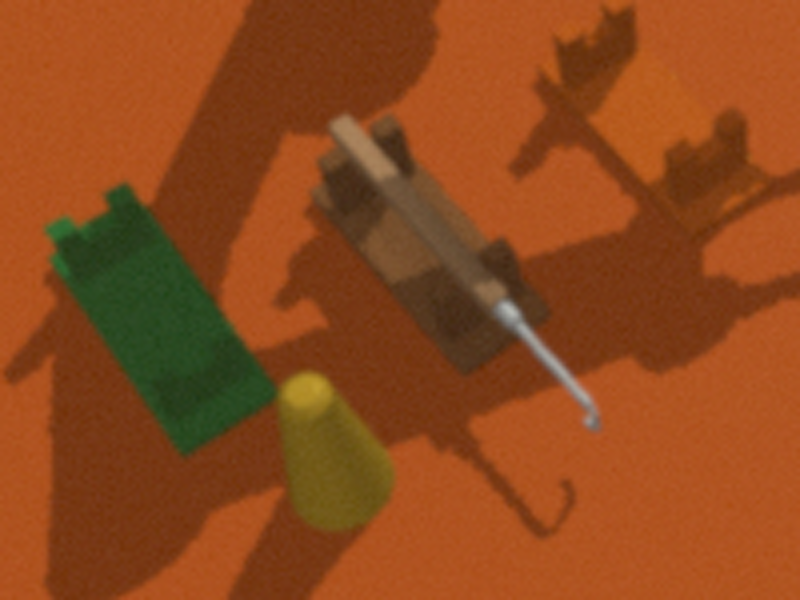

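```bash
python3 -m jog '[[[15,0,0,0,0,0,1]]]' >/dev/null 2>&1; python3 -c "
from h import *
s=monitor.state();print(s['time'],s['ee_pos'],s['orientation'])"
```

```text
1.15 [259.96585689 617.39860204 238.12119707] [-2.98481202e+00 -1.28274735e-04  2.74277303e+00]
```

The crop confirms it: the brown rest holds the stick, its hook lies at the lower right (595,425 in the crop), and the cone is at (335,460). My test jog tilted the tool by about 9°, and the next target takes that out. A helper will work out the rows.

```bash
cat >> h.py <<'E'
def row(pos,yaw,s=None):
    s=s or monitor.state(); R0=Ro.from_euler('xyz',s['orientation']); Rt=Ro.from_euler('xyz',[np.pi,0,yaw])
    print('t',round(s['time'],2),'tcp',s['ee_pos'].round(1),'rpy',s['orientation'].round(4),'F',s['contact_force'].round(1),'w',round(s['gripper_width'],3))
    print('row',(R0.inv()*Rt).as_rotvec(degrees=True).round(2),(R0.inv().apply(np.array(pos)-s['ee_pos'])/10).round(2))
E
python3 -c "
from h import *
row([640,50,400],0.1)"
```

```text
t 1.15 tcp [260.  617.4 238.1] rpy [-2.9848e+00 -1.0000e-04  2.7428e+00] F [0.3 0.1 0.4] w 1.0
row [ -3.03  11.86 151.01] [-57.05 -39.6  -10.14]
```

```bash
python3 -m jog '[[[-3,11.9,151,-57,-39.6,-10.1,1],[-3,11.9,151,-57,-39.6,-10.1,1],[-3,11.9,151,-57,-39.6,-10.1,1],[-3,11.9,151,-57,-39.6,-10.1,1],[-3,11.9,151,-57,-39.6,-10.1,1],[-3,11.9,151,-57,-39.6,-10.1,1],[-3,11.9,151,-57,-39.6,-10.1,1],[-3,11.9,151,-57,-39.6,-10.1,1],[-3,11.9,151,-57,-39.6,-10.1,1],[-3,11.9,151,-57,-39.6,-10.1,1],[-3,11.9,151,-57,-39.6,-10.1,1],[-3,11.9,151,-57,-39.6,-10.1,1],[-3,11.9,151,-57,-39.6,-10.1,1],[-3,11.9,151,-57,-39.6,-10.1,1],[-3,11.9,151,-57,-39.6,-10.1,1],[-3,11.9,151,-57,-39.6,-10.1,1],[-3,11.9,151,-57,-39.6,-10.1,1],[-3,11.9,151,-57,-39.6,-10.1,1],[-3,11.9,151,-57,-39.6,-10.1,1],[-3,11.9,151,-57,-39.6,-10.1,1]]]'
python3 - <<'E'
from h import *
s=monitor.state();print(s['time'],s['ee_pos'],s['orientation'],s['qpos'].round(2),abs(s['qvel']).max())
n="wrist";m=eyes.camera_model(n);im=eyes.camera(n); cv2.imwrite(f"pics/b_{n}.png",im); print(np.round(m["cam_to_world"],3).tolist())
for t in ["chest","chest_guard","bow"]:
    print(t,[(np.round(d["location"],1).tolist(),round(d["score"],2)) for d in models.mark_of(t,n)][:4])
E
```

```text
time: 3.15
ee_pos: [639.4, 50.2, 399.7]
orientation: [-3.141, 0.0, 0.103]
contact_force: [-1.3, 0.5, 0.1]
gripper_width: 0.997
3.15 [639.42038667  50.18845261 399.69819054] [-3.14090049e+00  3.31489589e-04  1.02604911e-01] [0.04 0.15 1.45 0.   1.54 1.51] 0.004245427215809445
[[0.102, -0.943, -0.317, 722.681], [-0.995, -0.097, -0.032, 58.038], [-0.0, 0.319, -0.948, 544.611], [0.0, 0.0, 0.0, 1.0]]
chest [([325.1, 97.3], 0.78), ([190.6, 246.8], 0.19)]
chest_guard [([321.5, 91.5], 0.82)]
bow [([337.2, 44.1], 0.57)]
```

View pics/b_wrist.png

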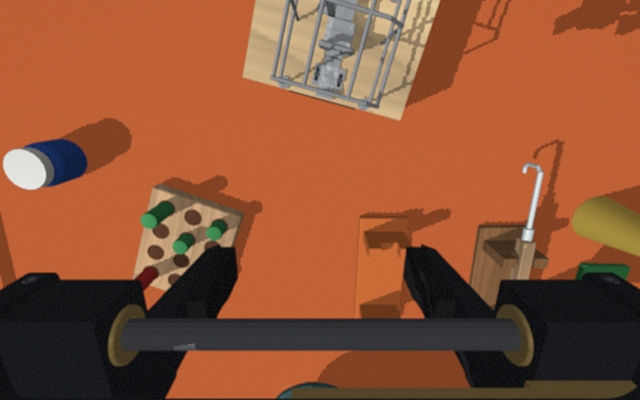

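The wrist view shows the chest front edge's top corners at (243,79) and (402,121). The guard's front frame runs from about (274,82) to (374,107), and the bow is near (333,70).

Run:
```python
from h import *
n="wrist";m=eyes.camera_model(n)
L=atz(n,(243,79),100,m);R=atz(n,(402,121),100,m);print(L.round(1),R.round(1),np.linalg.norm(L-R),(L+R)/2)
d=L-R;print("yaw from edge",np.degrees(np.arctan2(-d[0],d[1])))
print("guard",atz(n,(321.5,91.5),225,m),"bow",atz(n,(337.2,44.1),144,m))
print(tri([ray(n,(321.5,91.5)),ray("scene",(364.2,199.8)),ray("side",(334.3,155.5))]))
im=cv2.imread("pics/b_wrist.png")[0:130,220:460];cv2.imwrite("pics/c1.png",cv2.resize(im,None,fx=3.3,fy=3.3,interpolation=cv2.INTER_CUBIC))
a=cv2.imread("pics/a_scene.png")[180:330,310:460];b=cv2.imread("pics/a_side.png")[130:240,300:430]
cv2.imwrite("pics/c2.png",cv2.resize(a,None,fx=4,fy=4,interpolation=cv2.INTER_CUBIC));cv2.imwrite("pics/c3.png",cv2.resize(b,None,fx=5,fy=5,interpolation=cv2.INTER_CUBIC))
```

```text
[732.9 161.9 100. ] [700.9 -57.2 100. ] 221.43293077950264 [716.86360534  52.31739169 100.        ]
yaw from edge -8.311451156636123
guard [726.4133638   57.28078176 225.        ] bow [780.51766878  44.35461647 144.        ]
(array([727.61700514,  53.02771497, 239.21589998]), [4.49810600270372, 6.95749893610051, 3.8204757980620454])
```

View pics/c1.png

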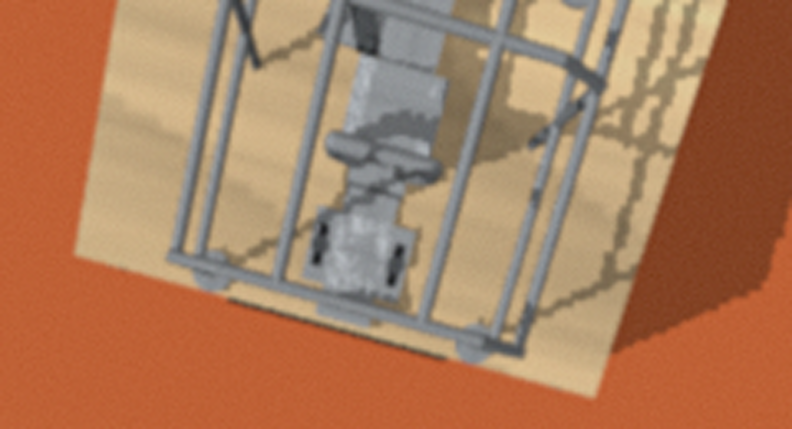

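View pics/c2.png

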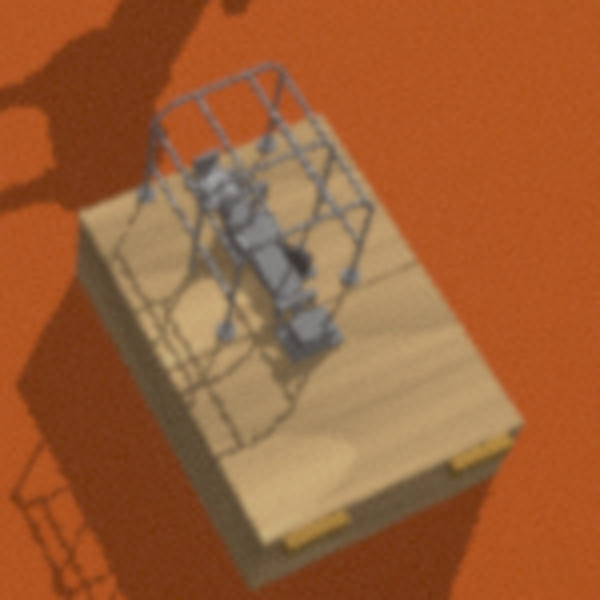

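View pics/c3.png

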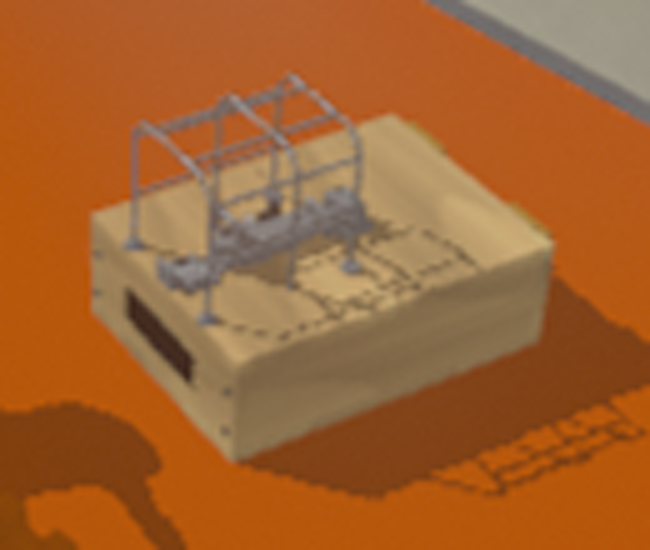

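```bash
cat > fit.py <<'E'
from h import *
from scipy.optimize import least_squares
def fit(obs,mods,x0):
    def f(p,full=False):
        c,s=np.cos(p[2]),np.sin(p[2]);R=np.array([[c,-s,0],[s,c,0],[0,0,1]])
        e=[(proj(n,R@np.array(X,float)+[p[0],p[1],0],mods[n])[0]-uv) for n,X,uv in obs]
        return np.array(e) if full else np.ravel(e)
    r=least_squares(f,x0,x_scale=[1,1,.01],loss='soft_l1'); return r.x,f(r.x,True)
E
python3 - <<'E'
from fit import *
mods={n:eyes.camera_model(n) for n in ["scene","side","wrist"]}
P=lambda n,X,uv:(n,X,uv)
obs=[P("wrist",(0,110,100),(242.7,77.3)),P("wrist",(0,-110,100),(400.9,120.6)),P("wrist",(8,55,210),(271.5,77.3)),P("wrist",(8,-55,210),(378.2,106)),
P("wrist",(60,0,144),(336.7,48.5)),
P("scene",(0,-110,100),(330,233)),P("scene",(0,110,100),(390,208.75)),P("scene",(300,-110,100),(375.5,315.75)),P("scene",(300,110,100),(440.5,286.25)),
P("side",(0,110,100),(318.6,172.6)),P("side",(0,-110,100),(347.4,203)),P("side",(300,-110,100),(410.4,178.6)),P("side",(300,110,100),(378.6,153)),P("side",(0,-110,0),(347,222))]
for sel in (["wrist"],["scene"],["side"],["wrist","scene","side"]):
    p,e=fit([o for o in obs if o[0] in sel],mods,[716,52,-.14]); print(sel,p.round(2),np.degrees(p[2]).round(2))
print(e.round(1).tolist())
n="wrist";print("bow@144",atz(n,(336.7,48.5),144,mods[n]))
E
```

```text
['wrist'] [ 7.1827e+02  5.3840e+01 -1.5000e-01] -8.74
['scene'] [ 7.1983e+02  5.3730e+01 -1.6000e-01] -9.21
['side'] [ 7.213e+02  5.357e+01 -1.500e-01] -8.7
['wrist', 'scene', 'side'] [ 7.1852e+02  5.3740e+01 -1.6000e-01] -8.9
[[-0.1, -0.5], [-0.5, -0.2], [1.2, 0.0], [-0.1, 0.6], [0.1, -1.8], [-0.6, -0.3], [0.0, -0.8], [0.3, 0.1], [0.2, -0.8], [-0.7, 0.2], [-0.5, -0.0], [0.2, 0.5], [-0.4, -0.2], [-1.1, 0.8]]
bow@144 [775.88795231  44.3870668  144.        ]
```

The chest fit is consistent across the three cameras: (718.5, 53.7), yaw -8.9°, which puts the bow at about (777.8, 44.4). Next I'll go above the stick.

```bash
python3 -c "
from h import *
row([450,-314,250],0.117)"
```

```text
t 3.35 tcp [639.5  50.2 399.6] rpy [-3.1409e+00  4.0000e-04  1.0130e-01] F [ 0.2 -0.2 -0.8] w 1.0
row [-0.04  0.02 -0.9 ] [-22.53  34.33  14.94]
```

```bash
python3 -m jog '[[[0,0,-0.9,-22.5,34.3,14.9,1],[0,0,-0.9,-22.5,34.3,14.9,1],[0,0,-0.9,-22.5,34.3,14.9,1],[0,0,-0.9,-22.5,34.3,14.9,1],[0,0,-0.9,-22.5,34.3,14.9,1],[0,0,-0.9,-22.5,34.3,14.9,1],[0,0,-0.9,-22.5,34.3,14.9,1],[0,0,-0.9,-22.5,34.3,14.9,1],[0,0,-0.9,-22.5,34.3,14.9,1],[0,0,-0.9,-22.5,34.3,14.9,1],[0,0,-0.9,-22.5,34.3,14.9,1],[0,0,-0.9,-22.5,34.3,14.9,1]]]'
python3 - <<'E'
from h import *
s=monitor.state();print(s['time'],s['ee_pos'],s['orientation'],s['qpos'].round(2),abs(s['qvel']).max())
n="wrist";m=eyes.camera_model(n);im=eyes.camera(n); cv2.imwrite(f"pics/d_{n}.png",im); print(np.round(m["cam_to_world"],3).tolist())
for t in ["stick","hook_tip","rest"]:
    print(t,[(np.round(d["location"],1).tolist(),round(d["score"],2)) for d in models.mark_of(t,n)][:4])
im=eyes.camera("scene");cv2.imwrite("pics/d_scene.png",im)
E
```

```text
time: 4.55
ee_pos: [451.1, -313.1, 251.1]
orientation: [-3.141, -0.001, 0.118]
contact_force: [0.6, 0.6, -0.8]
gripper_width: 1.001
4.55 [ 451.10823239 -313.13785027  251.11303691] [-3.14116904e+00 -6.94271326e-04  1.17881039e-01] [-0.65  0.02  1.86  0.    1.26  0.8 ] 0.015281528619420379
[[0.117, -0.942, -0.315, 534.092], [-0.993, -0.111, -0.037, -303.981], [0.0, 0.318, -0.948, 396.126], [0.0, 0.0, 0.0, 1.0]]
stick [([320.4, 175.7], 0.82)]
hook_tip []
rest [([316.4, 169.2], 0.92), ([469.9, 229.4], 0.77), ([144.0, 149.8], 0.71), ([460.0, 91.9], 0.22)]
```

View pics/d_wrist.png

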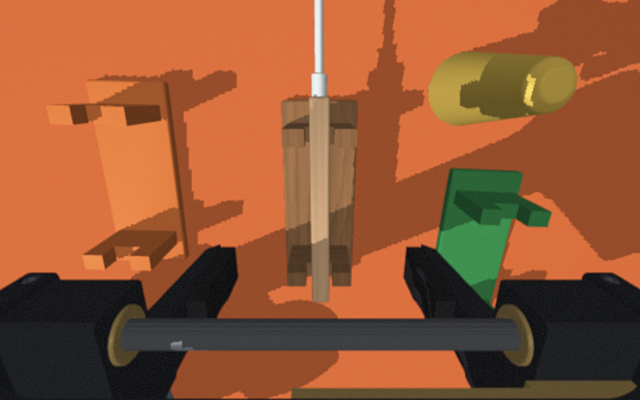

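The wrist view shows the handle's top face from row 98 (columns 309–328) down to about row 291 (312–329), well centred between the fingers. The cone is at (500,88).

Run:
```python
from h import *
n="wrist";m=eyes.camera_model(n)
im=cv2.imread("pics/d_wrist.png");cv2.imwrite("pics/e1.png",cv2.resize(im[80:310,265:375],None,fx=4,fy=2.6,interpolation=cv2.INTER_CUBIC))
A=atz(n,(318.8,98),87,m);B=atz(n,(320.6,291),87,m);print(A,B,np.linalg.norm(A-B));d=(A-B)/np.linalg.norm(A-B);print("yaw",np.arctan2(d[1],d[0]),"org from front",A-80*d,"from back",B+150*d)
print("net",atz(n,(320.4,175.7),75,m),"rest",atz(n,(316.4,169.2),0,m))
for r in (120,160,200,240,280):
    print(r,im[r,300:340].astype(int).sum(1).tolist())
```

```text
[ 531.89259098 -302.59979008   87.        ] [ 322.66776784 -329.32364222   87.        ] 210.92460949080828
yaw 0.127040041736485 org from front [ 452.53729009 -312.73567786   87.        ] from back [ 471.45895701 -310.31885264   87.        ]
net [ 454.91447656 -313.30961431   75.        ] rest [ 444.33603432 -309.44123429    0.        ]
120 [245, 245, 245, 247, 242, 240, 250, 239, 269, 347, 441, 449, 432, 432, 425, 422, 427, 433, 446, 444, 443, 430, 437, 437, 450, 453, 455, 427, 369, 282, 228, 218, 224, 219, 215, 231, 229, 227, 234, 228]
160 [358, 350, 351, 355, 353, 349, 351, 356, 350, 376, 428, 469, 470, 456, 451, 455, 456, 462, 472, 471, 472, 459, 462, 464, 470, 482, 483, 439, 371, 304, 306, 308, 320, 331, 328, 324, 327, 334, 332, 328]
200 [349, 352, 352, 352, 356, 349, 356, 348, 325, 319, 385, 493, 505, 491, 489, 481, 472, 484, 490, 494, 497, 494, 488, 488, 488, 495, 491, 446, 359, 295, 316, 326, 332, 327, 342, 335, 341, 335, 325, 325]
240 [242, 248, 247, 235, 238, 250, 251, 234, 228, 215, 268, 411, 533, 524, 515, 509, 497, 493, 497, 481, 436, 423, 405, 357, 348, 351, 357, 354, 312, 243, 212, 230, 226, 231, 234, 242, 239, 241, 254, 235]
280 [210, 224, 213, 208, 218, 218, 291, 385, 403, 390, 401, 375, 334, 345, 365, 355, 347, 352, 355, 353, 374, 374, 369, 371, 368, 367, 370, 352, 334, 342, 390, 356, 251, 215, 217, 221, 203, 209, 208, 233]
```

View pics/e1.png

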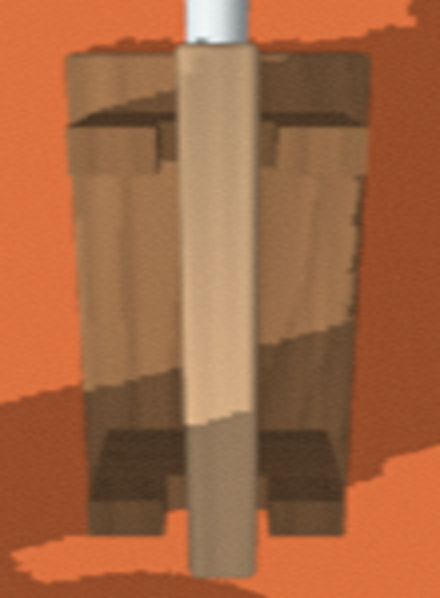

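Run:
```python
from h import *
n="wrist";m=eyes.camera_model(n)
A=atz(n,(318.6,97.5),87,m);B=atz(n,(320.3,302),87,m);d=(A-B)/np.linalg.norm(A-B);print(np.linalg.norm(A-B),"yaw",np.arctan2(d[1],d[0]),"org from front",A-80*d,"from back",B+150*d)
O,e=tri([ray("scene",(220.9,221.2)),ray("side",(342.9,284)),ray(n,(320.4,175.7),m)]);print(O,e)
row([453.5,-312.8,57],0.127)
```

```text
226.32801731991938 yaw 0.12577516137282035 org from front [ 452.94394465 -312.39745382   87.        ] from back [ 456.58692133 -311.93682633   87.        ]
[ 455.97772664 -313.98121656   70.82269362] [1.3888094606253851, 2.2792078207349946, 2.1087823373391656]
t 4.8 tcp [ 451.2 -312.9  251. ] rpy [-3.1416e+00 -4.0000e-04  1.1890e-01] F [-0.5  0.5  1.2] w 1.001
row [-0.   -0.03 -0.46] [ 0.23  0.02 19.4 ]
```

```bash
python3 -m jog '[[[0,0,-0.4,0.35,0,4,1],[0,0,-0.4,0.35,0,8,1],[0,0,-0.4,0.35,0,12,1],[0,0,-0.4,0.35,0,14.5,1],[0,0,-0.4,0.35,0,17,1],[0,0,-0.4,0.35,0,18.5,1],[0,0,-0.4,0.35,0,19.4,1],[0,0,-0.4,0.35,0,19.5,1],[0,0,-0.4,0.35,0,19.5,1]]]'
python3 - <<'E'
from h import *
n="wrist";im=eyes.camera(n); cv2.imwrite(f"pics/f_{n}.png",im)
row([454.5,-312.8,56],0.126)
E
```

```text
time: 5.7
ee_pos: [455.4, -312.8, 56.9]
orientation: [3.141, -0.001, 0.126]
contact_force: [-0.9, 0.8, 0.3]
gripper_width: 0.998
t 5.75 tcp [ 455.7 -313.1   57.3] rpy [ 3.1401e+00 -2.0000e-03  1.2600e-01] F [-0.4  0.4  0.7] w 1.003
row [ 0.08 -0.11  0.  ] [-0.11 -0.04  0.13]
```

View pics/f_wrist.png

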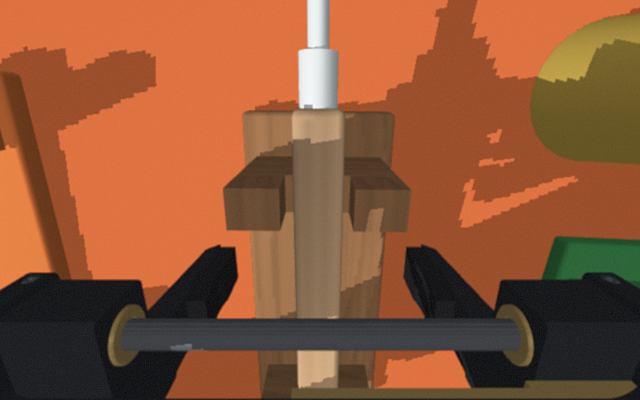

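The stick lies centred between the fingers (column about 318 against a finger mid of 321), parallel to the tool. Closing.

```bash
python3 -m jog '[[[0,0,0,0,0,0.1,-1],[0,0,0,0,0,0.1,-1],[0,0,0,0,0,0.1,-1],[0,0,0,0,0,0.1,-1],[0,0,0,0,0,0.1,-1],[0,0,0,0,0,0.1,-1],[0,0,0,0,0,0.1,-1],[0,0,0,0,0,0.1,-1],[0,0,0,0,0,0.1,-1],[0,0,0,0,0,0.1,-1]]]'
python3 - <<'E'
from h import *
row([454.5,-312.8,56],0.126)
n="wrist";im=eyes.camera(n); cv2.imwrite(f"pics/g_{n}.png",im)
E
```

```text
time: 6.75
ee_pos: [455.6, -313.0, 56.2]
orientation: [3.14, -0.002, 0.126]
contact_force: [0.1, 0.6, 0.3]
gripper_width: 0.224
t 6.75 tcp [ 455.6 -313.    56.2] rpy [ 3.1404e+00 -1.9000e-03  1.2590e-01] F [0.1 0.6 0.3] w 0.224
row [ 0.07 -0.11 -0.01] [-0.11 -0.03  0.02]
```

View pics/g_wrist.png

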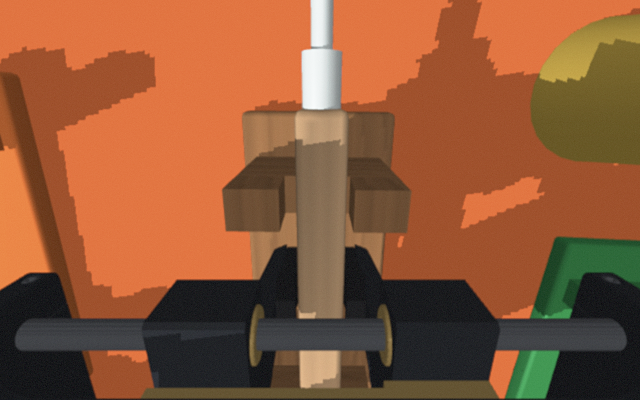

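Gripped: the opening is 19.7 mm, matching the 20 mm handle. Lifting straight up, gently at first.

```bash
python3 -m jog '[[[0,0,0,0,0,-0.3,-1],[0,0,0,0,0,-0.8,-1],[0,0,0,0,0,-1.6,-1],[0,0,0,0,0,-3,-1],[0,0,0,0,0,-5,-1],[0,0,0,0,0,-8,-1],[0,0,0,0,0,-11,-1],[0,0,0,0,0,-14,-1],[0,0,0,0,0,-16.5,-1],[0,0,0,0,0,-18,-1],[0,0,0,0,0,-18.5,-1]]]'
python3 - <<'E'
from h import *
row([440,-20,215],-0.155)
for n in ["scene","side"]:
    im=eyes.camera(n); cv2.imwrite(f"pics/h_{n}.png",im)
E
```

```text
time: 7.9
ee_pos: [456.1, -313.5, 244.2]
orientation: [3.137, -0.005, 0.126]
contact_force: [0.3, 0.1, -2.8]
gripper_width: 0.22
t 7.9 tcp [ 456.1 -313.5  244.2] rpy [ 3.1372 -0.0051  0.1259] F [ 0.3  0.1 -2.8] w 0.22
row [ 0.21 -0.33 16.09] [  2.07 -29.33   2.81]
```

View pics/h_side.png

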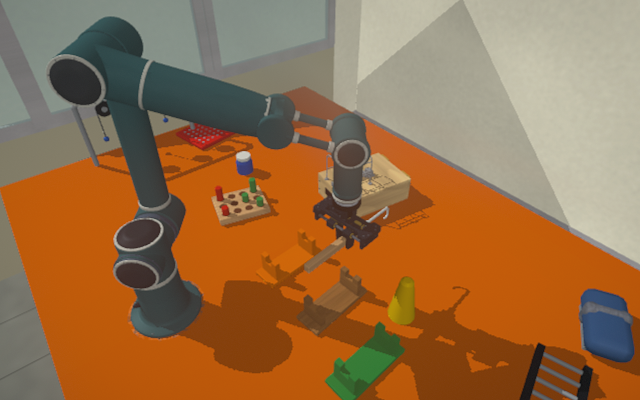

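```bash
python3 -c "
from h import *
row([486,90,190],-0.155)"
```

```text
t 8.0 tcp [ 455.4 -312.9  241.9] rpy [ 3.1396e+00 -2.7000e-03  1.2590e-01] F [ 0.   0.3 -1.8] w 0.221
row [ 0.09 -0.17 16.09] [  8.08 -39.6    5.13]
```

```bash
python3 -m jog '[[[0,0,1,0.5,-2,0,-1],[0,0,3,1.5,-6,0,-1],[0,0,5,2.5,-10,1,-1],[0,0,7,3.5,-14,1,-1],[0,0,9,4.5,-18,2,-1],[0,0,10,5,-22,2,-1],[0,0,12,6,-26,3,-1],[0,0,13,7,-30,3,-1],[0,0,14.5,7.5,-34,4,-1],[0,0,15.5,8,-37,5,-1],[0,0,16.1,8.1,-39,5,-1],[0.1,-0.2,16.1,8.1,-39.6,5.1,-1],[0.1,-0.2,16.1,8.1,-39.6,5.1,-1],[0.1,-0.2,16.1,8.1,-39.6,5.1,-1]]]'
python3 - <<'E'
from h import *
row([486,90,181],-0.155)
for n in ["scene","side","wrist"]:
    im=eyes.camera(n); cv2.imwrite(f"pics/i_{n}.png",im)
    for t in ["hook_tip","bow","chest_guard","stick"]:
        print(n,t,[(np.round(d["location"],1).tolist(),round(d["score"],2)) for d in models.mark_of(t,n)][:2])
E
```

```text
time: 9.4
ee_pos: [485.9, 89.3, 189.6]
orientation: [3.141, 0.002, -0.155]
contact_force: [-0.3, -0.6, -2.4]
gripper_width: 0.226
t 9.4 tcp [485.9  89.3 189.6] rpy [ 3.1407e+00  1.6000e-03 -1.5510e-01] F [-0.3 -0.6 -2.4] w 0.226
row [ 0.05  0.09 -0.01] [ 0.   -0.07  0.86]
scene hook_tip [([351.1, 197.2], 0.8)]
scene bow [([370.4, 231.4], 0.74)]
scene chest_guard [([364.3, 198.1], 0.88)]
scene stick [([328.1, 147.1], 0.96), ([373.0, 230.9], 0.36)]
side hook_tip [([320.4, 177.8], 0.8)]
side bow [([342.9, 172.0], 0.42)]
side chest_guard [([333.5, 155.9], 0.55)]
side stick [([272.1, 182.9], 0.75)]
wrist hook_tip []
wrist bow []
wrist chest_guard []
wrist stick [([320.5, 288.7], 0.9)]
```

View pics/i_scene.png

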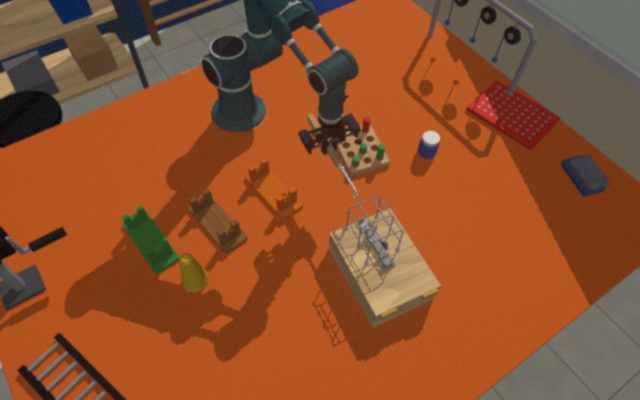

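View pics/i_side.png

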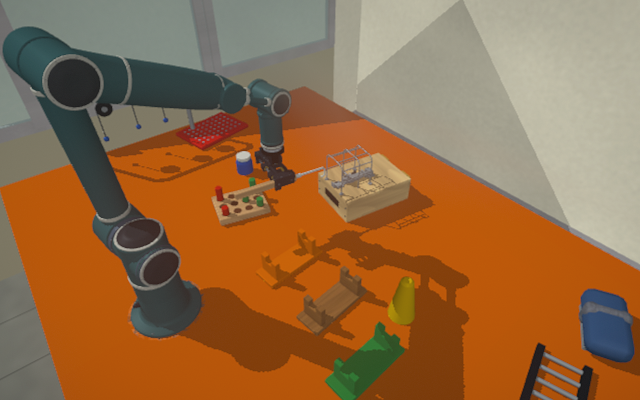

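View pics/i_wrist.png

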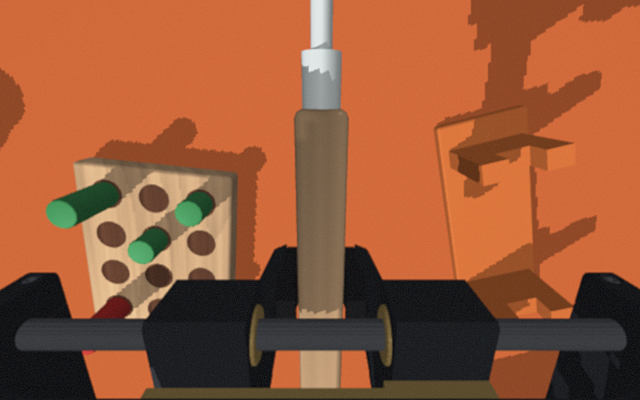

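Run:
```python
from h import *
c,s=np.cos(-.155),np.sin(-.155)
def tochest(X): d=np.array(X)-[718.5,53.7,0]; return [round(float(v),1) for v in (c*d[0]+s*d[1],-s*d[0]+c*d[1],X[2])]
x,e=tri([ray("scene",(351.1,197.2)),ray("side",(320.4,177.8))]);print("hook",x,e,tochest(x))
t=monitor.state()['ee_pos'];p=t+[186*c,186*s,-19];print("pred",p,tochest(p),[proj(n,p).round(1).tolist() for n in("scene","side")])
x,e=tri([ray("scene",(370.2,231)),ray("side",(343.3,170.5))]);print("bow",x,e,tochest(x))
B=np.array([718.5+60*c,53.7+60*s,144]);print("bow pred",[proj(n,B).round(1).tolist() for n in("scene","side")])
G=np.array([718.5+8*c,53.7+8*s,225]);print("guard pred",[proj(n,G).round(1).tolist() for n in("scene","side")])
for n,(a,b,w,h) in dict(scene=(320,150,100,110),side=(270,130,120,80)).items():
    im=cv2.imread(f"pics/i_{n}.png")
    cv2.imwrite(f"pics/j_{n}.png",cv2.resize(im[b:b+h,a:a+w],None,fx=5,fy=5,interpolation=cv2.INTER_CUBIC))
```

```text
hook [663.95786633  53.08179558 168.89938781] [2.516095325714871, 2.516095325714957] [-53.8, -9.0, 168.9]
pred [669.94173374  61.37514842 171.3284236 ] [-49.2, 0.1, 171.3] [[[354.8, 196.2]], [[320.8, 176.1]]]
bow [780.86014365  46.4055247  147.41602374] [11.18844335899427, 11.18844335899421] [62.7, 2.4, 147.4]
bow pred [[[370.6, 227.9]], [[345.2, 173.6]]]
guard pred [[[365.0, 200.6]], [[334.2, 159.9]]]
```

View pics/j_scene.png

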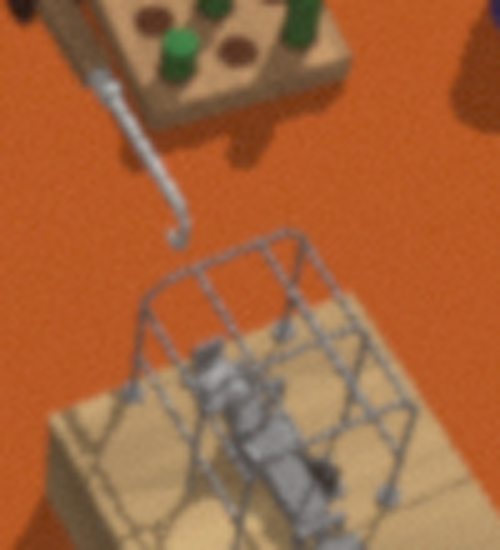

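View pics/j_side.png

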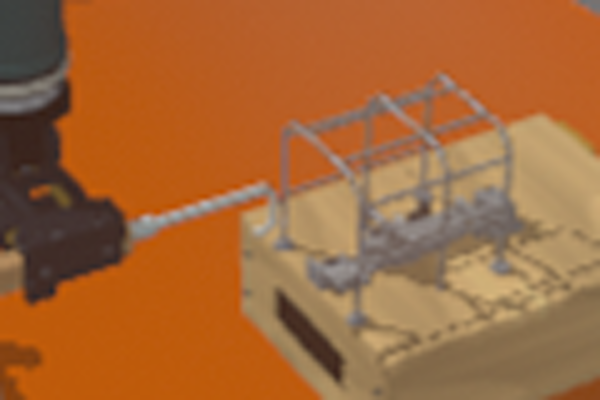

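My predicted hook position matches the crops: lip end about (355,198) in scene against (354.8,196.2), and (322,176) in side against (320.8,176.1). The networks are several mm off there, so I'll trust the kinematics. Next I go to entry height and then in under the guard.

```bash
python3 -c "
from h import *
row([486.3,90.1,181],-0.155);row([607.9,71,181],-0.155)"
```

```text
t 10.15 tcp [486.2  90.1 190.3] rpy [-3.1415e+00  4.0000e-04 -1.5500e-01] F [-0.2 -0.1 -2.8] w 0.221
row [-0.    0.02 -0.  ] [ 0.01 -0.    0.93]
t 10.15 tcp [486.2  90.1 190.3] rpy [-3.1415e+00  4.0000e-04 -1.5500e-01] F [-0.2 -0.1 -2.8] w 0.221
row [-0.    0.02 -0.  ] [1.232e+01 1.000e-02 9.300e-01]
```

```bash
python3 -m jog '[[[0,0,0,0,0,0.5,-1],[0,0,0,0.4,0,0.9,-1],[0,0,0,1,0,0.93,-1],[0,0,0,2,0,0.93,-1],[0,0,0,3,0,0.93,-1],[0,0,0,4,0,0.93,-1],[0,0,0,5,0,0.93,-1],[0,0,0,6,0,0.93,-1],[0,0,0,7,0,0.93,-1],[0,0,0,8,0,0.93,-1],[0,0,0,9,0,0.93,-1],[0,0,0,10,0,0.93,-1],[0,0,0,11,0,0.93,-1],[0,0,0,11.8,0,0.93,-1],[0,0,0,12.2,0,0.93,-1],[0,0,0,12.3,0,0.93,-1],[0,0,0,12.3,0,0.93,-1],[0,0,0,12.3,0,0.93,-1]]]'
python3 - <<'E'
from h import *
row([607.9,71,150.5],-0.155)
for n,(a,b,w,h) in dict(scene=(320,170,100,110),side=(300,130,100,80)).items():
    im=eyes.camera(n)
    cv2.imwrite(f"pics/k_{n}.png",cv2.resize(im[b:b+h,a:a+w],None,fx=5.4,fy=5.4,interpolation=cv2.INTER_CUBIC))
E
```

```text
time: 11.95
ee_pos: [607.3, 71.2, 180.9]
orientation: [3.142, 0.001, -0.155]
contact_force: [-0.2, -0.1, -2.2]
gripper_width: 0.223
t 11.95 tcp [607.3  71.2 180.9] rpy [ 3.1416e+00  1.0000e-03 -1.5490e-01] F [-0.2 -0.1 -2.2] w 0.223
row [0.   0.06 0.01] [0.07 0.01 3.04]
```

View pics/k_scene.png

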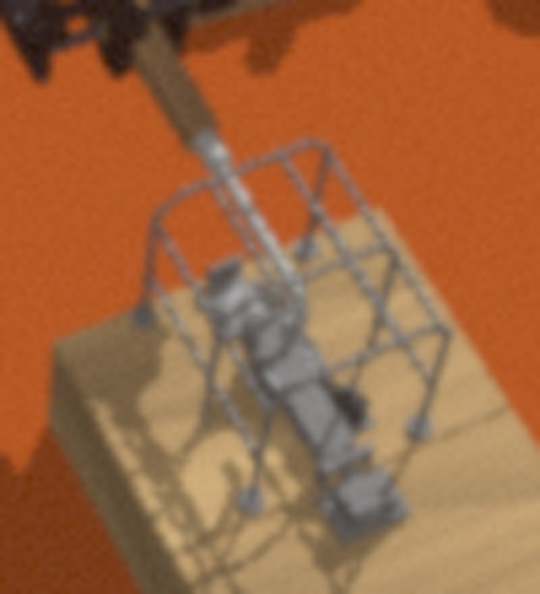

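View pics/k_side.png

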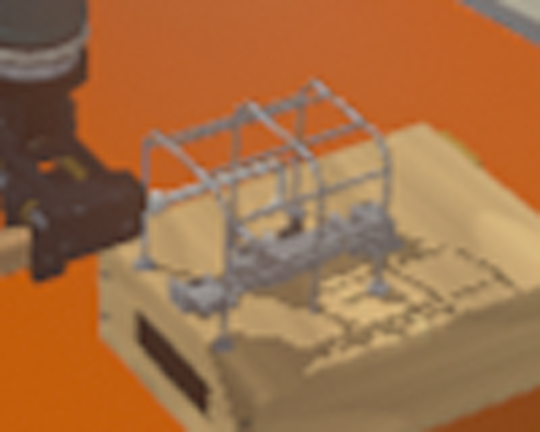

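The hook is under the guard with no contact force (F about weight only). I'll lower it in small steps behind the bow and watch the force.

```bash
python3 -m jog '[[[0,0,0,0.15,0,0.4,-1],[0,0,0,0.15,0,0.9,-1],[0,0,0,0.15,0,1.2,-1],[0,0,0,0.15,0,1.4,-1],[0,0,0,0.15,0,1.6,-1]]]'; python3 -c "
from h import *
row([608.4,71,150.5],-0.155)"
```

```text
time: 12.55
ee_pos: [608.6, 70.9, 164.5]
orientation: [3.142, 0.001, -0.155]
contact_force: [0.3, 0.1, -2.0]
gripper_width: 0.226
t 12.55 tcp [608.6  70.9 164.5] rpy [ 3.1415e+00  1.1000e-03 -1.5490e-01] F [ 0.3  0.1 -2. ] w 0.226
row [0.   0.06 0.  ] [-0.02 -0.    1.4 ]
```

```bash
python3 -m jog '[[[0,0,0,0,0,0.4,-1],[0,0,0,0,0,0.8,-1],[0,0,0,0,0,1.1,-1],[0,0,0,0,0,1.35,-1],[0,0,0,0,0,1.4,-1],[0,0,0,0,0,1.4,-1]]]'
python3 - <<'E'
from h import *
row([608.4,71,150.5],-0.155)
for n,(a,b,w,h) in dict(scene=(320,170,100,110),side=(300,130,100,80)).items():
    im=eyes.camera(n)
    cv2.imwrite(f"pics/l_{n}.png",cv2.resize(im[b:b+h,a:a+w],None,fx=5.4,fy=5.4,interpolation=cv2.INTER_CUBIC))
E
```

```text
time: 13.15
ee_pos: [608.6, 70.9, 150.4]
orientation: [3.141, 0.001, -0.155]
contact_force: [0.4, 0.4, -2.6]
gripper_width: 0.223
t 13.15 tcp [608.6  70.9 150.4] rpy [ 3.1415e+00  1.3000e-03 -1.5490e-01] F [ 0.4  0.4 -2.6] w 0.223
row [0.01 0.08 0.01] [-0.02 -0.01 -0.01]
```

View pics/l_scene.png

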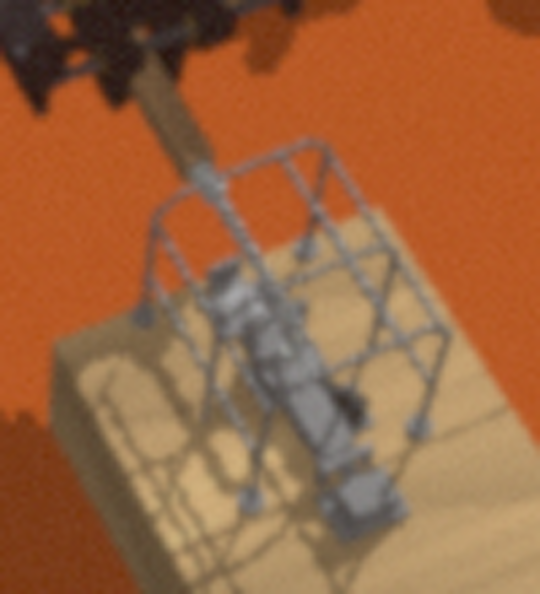

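View pics/l_side.png

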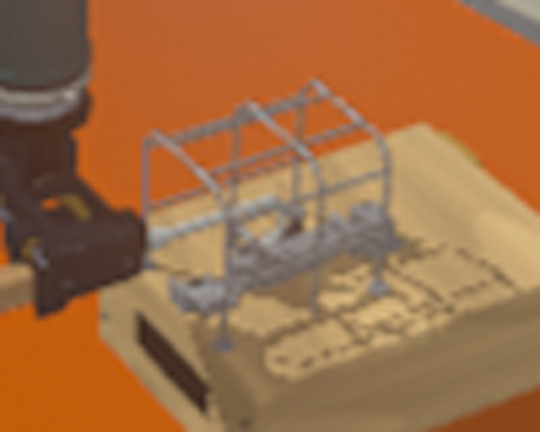

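The hook is down behind the bow with no contact. Now I'll draw back gently to find first contact, expected about 22 mm back.

```bash
python3 -m jog '[[[0,0,0,-0.4,0,0,-1],[0,0,0,-0.9,0,0,-1],[0,0,0,-1.4,0,0,-1],[0,0,0,-1.8,0,0,-1],[0,0,0,-2.1,0,0,-1],[0,0,0,-2.3,0,0,-1],[0,0,0,-2.5,0,0,-1],[0,0,0,-2.5,0,0,-1]]]'; python3 -m jog '[[[0,0,0,-0.3,0,0,-1],[0,0,0,-0.5,0,0,-1],[0,0,0,-0.5,0,0,-1]]]'
```

```text
time: 14.05
ee_pos: [585.0, 74.8, 151.3]
orientation: [-3.141, -0.002, -0.155]
contact_force: [4.8, -0.1, -2.9]
gripper_width: 0.221
time: 14.35
ee_pos: [580.6, 75.4, 151.5]
orientation: [-3.141, -0.003, -0.155]
contact_force: [4.4, -0.4, -4.3]
gripper_width: 0.223
```

In contact: F is about 4.4 N, which fits a travel of about 6 mm. Continuing.

```bash
python3 -m jog '[[[0,0,0,-0.3,0,0,-1],[0,0,0,-0.6,0,0,-1],[0,0,0,-0.9,0,0,-1],[0,0,0,-1.2,0,0,-1],[0,0,0,-1.5,0,0,-1],[0,0,0,-1.5,0,0,-1]]]'; python3 -m jog '[[[0,0,0,-0.3,0,0,-1],[0,0,0,-0.6,0,0,-1],[0,0,0,-0.9,0,0,-1],[0,0,0,-1.1,0,0,-1],[0,0,0,-1.1,0,0,-1]]]'
python3 - <<'E'
from h import *
row([608.4,71,150.5],-0.155)
for n,(a,b,w,h) in dict(scene=(320,170,100,110),side=(300,130,100,80)).items():
    im=eyes.camera(n)
    cv2.imwrite(f"pics/m_{n}.png",cv2.resize(im[b:b+h,a:a+w],None,fx=5.4,fy=5.4,interpolation=cv2.INTER_CUBIC))
E
```

```text
time: 14.95
ee_pos: [566.2, 77.7, 151.7]
orientation: [-3.141, -0.004, -0.155]
contact_force: [5.6, -0.4, -3.9]
gripper_width: 0.227
time: 15.45
ee_pos: [556.0, 79.3, 151.9]
orientation: [-3.141, -0.005, -0.155]
contact_force: [5.8, -1.6, -4.0]
gripper_width: 0.221
t 15.45 tcp [556.   79.3 151.9] rpy [-3.1409 -0.0053 -0.155 ] F [ 5.8 -1.6 -4. ] w 0.221
row [-0.04 -0.31  0.  ] [5.3  0.01 0.17]
```

View pics/m_scene.png

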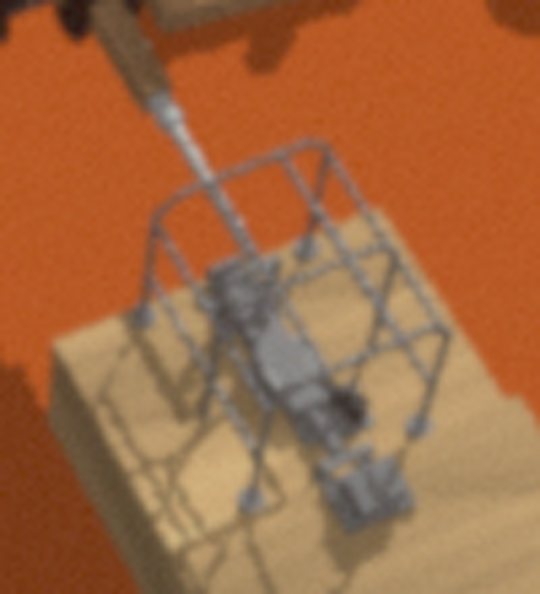

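View pics/m_side.png

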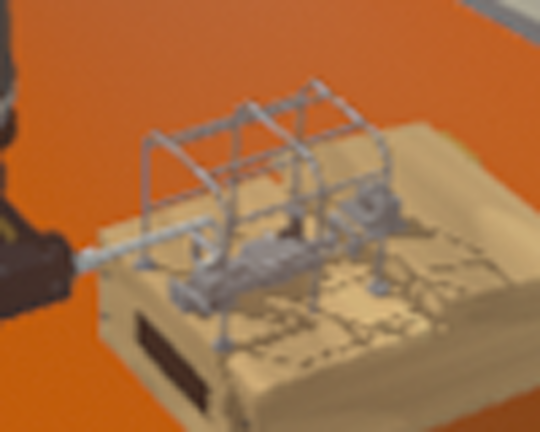

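The bolt is about 31 mm drawn and the lid edge already seems raised. F of about 6 N fits spring plus friction, so it may not be caught yet. I'll ease a few mm to see whether the hook goes slack.

```bash
python3 -m jog '[[[0,0,0,0.2,0,0,-1],[0,0,0,0.4,0,0,-1],[0,0,0,0.4,0,0,-1]]]'
```

```text
time: 15.85
ee_pos: [560.3, 78.6, 151.8]
orientation: [-3.141, -0.005, -0.155]
contact_force: [4.7, -0.2, -3.4]
gripper_width: 0.223
```

Still loaded (4.7 N, spring minus friction), so it is not caught. Drawing on slowly with force checks.

```bash
python3 -m jog '[[[0,0,0,-0.2,0,0,-1],[0,0,0,-0.4,0,0,-1],[0,0,0,-0.5,0,0,-1],[0,0,0,-0.6,0,0,-1]]]'; python3 -m jog '[[[0,0,0,-0.1,0,0,-1],[0,0,0,-0.2,0,0,-1]]]';python3 -m jog '[[[0,0,0,-0.1,0,0,-1],[0,0,0,-0.2,0,0,-1]]]'
```

```text
time: 16.25
ee_pos: [555.4, 79.4, 152.2]
orientation: [-3.141, -0.008, -0.155]
contact_force: [8.2, -0.6, -4.1]
gripper_width: 0.223
time: 16.45
ee_pos: [554.5, 79.6, 152.5]
orientation: [-3.14, -0.01, -0.155]
contact_force: [6.9, -1.5, -5.1]
gripper_width: 0.22
time: 16.65
ee_pos: [553.7, 79.8, 152.8]
orientation: [-3.14, -0.013, -0.155]
contact_force: [6.1, -0.8, -4.5]
gripper_width: 0.216
```

```bash
python3 -c "
from h import *
row([553.7,79.8,150.5],-0.155)
s=monitor.state();print(s['ft_torque'])"; python3 -m jog '[[[0,-0.7,0,0.2,0,0.2,-1],[0,-0.7,0,0.4,0,0.2,-1],[0,-0.7,0,0.4,0,0.2,-1]]]'
python3 - <<'E'
from h import *
for n,(a,b,w,h) in dict(scene=(320,170,120,110),side=(300,130,120,80)).items():
    im=eyes.camera(n)
    cv2.imwrite(f"pics/n_{n}.png",cv2.resize(im[b:b+h,a:a+w],None,fx=5.4,fy=5.4,interpolation=cv2.INTER_CUBIC))
E
```

```text
t 16.65 tcp [553.7  79.8 152.8] rpy [-3.1402 -0.0126 -0.1552] F [ 6.1 -0.8 -4.5] w 0.216
row [-0.08 -0.72 -0.01] [-0.   -0.    0.23]
[-0.20198225 -0.63681583 -0.05979584]
time: 16.95
ee_pos: [558.4, 79.0, 151.0]
orientation: [-3.14, -0.001, -0.155]
contact_force: [4.6, -1.0, -3.1]
gripper_width: 0.219
```

View pics/n_scene.png

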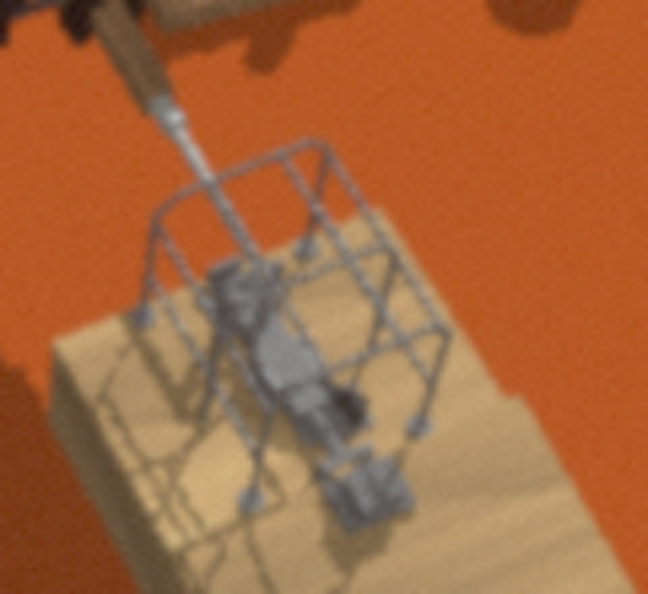

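View pics/n_side.png

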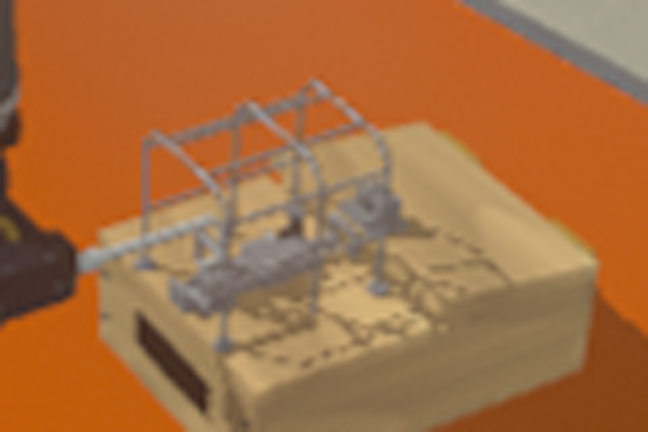

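The lid is ajar, but the bolt is still loaded at a travel of about 29 mm (4.6 N), so it is not caught. I'll draw on past 34 mm in small steps.

```bash
python3 -m jog '[[[0,0,0,-0.2,0,0,-1],[0,0,0,-0.4,0,0,-1],[0,0,0,-0.55,0,0,-1],[0,0,0,-0.65,0,0,-1],[0,0,0,-0.7,0,0,-1],[0,0,0,-0.75,0,0,-1]]]'; python3 -m jog '[[[0,0,0,-0.1,0,0,-1],[0,0,0,-0.15,0,0,-1],[0,0,0,-0.2,0,0,-1],[0,0,0,-0.25,0,0,-1]]]'
```

```text
time: 17.65
ee_pos: [552.3, 80.1, 151.7]
orientation: [-3.14, -0.005, -0.155]
contact_force: [7.3, -1.7, -2.4]
gripper_width: 0.223
time: 18.05
ee_pos: [551.0, 80.3, 152.1]
orientation: [-3.139, -0.007, -0.155]
contact_force: [7.9, -1.0, -3.4]
gripper_width: 0.222
```

```bash
python3 -m jog '[[[0,-0.3,0,-0.1,0,0.05,-1],[0,-0.3,0,-0.15,0,0.05,-1],[0,-0.3,0,-0.2,0,0.05,-1],[0,-0.3,0,-0.25,0,0.05,-1]]]'; python3 -m jog '[[[0,-0.2,0,-0.1,0,0.05,-1],[0,-0.2,0,-0.15,0,0.05,-1],[0,-0.2,0,-0.2,0,0.05,-1],[0,-0.2,0,-0.25,0,0.05,-1]]]'
```

```text
time: 18.45
ee_pos: [549.8, 80.6, 152.1]
orientation: [-3.139, -0.005, -0.155]
contact_force: [6.9, -0.7, -3.8]
gripper_width: 0.222
time: 18.85
ee_pos: [548.7, 80.8, 152.2]
orientation: [-3.139, -0.005, -0.155]
contact_force: [8.1, -1.7, -4.4]
gripper_width: 0.224
```

```bash
python3 -m jog '[[[0,-0.2,0,-0.1,0,0.05,-1],[0,-0.2,0,-0.15,0,0.05,-1],[0,-0.2,0,-0.2,0,0.05,-1],[0,-0.2,0,-0.25,0,0.05,-1]]]'; python3 -m jog '[[[0,-0.2,0,-0.1,0,0.05,-1],[0,-0.2,0,-0.15,0,0.05,-1],[0,-0.2,0,-0.2,0,0.05,-1]]]';  python3 - <<'E'
from h import *
n="wrist";cv2.imwrite("pics/o_wrist.png",eyes.camera(n))
for n,(a,b,w,h) in dict(scene=(320,170,120,110)).items():
    im=eyes.camera(n)
    cv2.imwrite(f"pics/o_{n}.png",cv2.resize(im[b:b+h,a:a+w],None,fx=5.4,fy=5.4,interpolation=cv2.INTER_CUBIC))
E
```

```text
time: 19.25
ee_pos: [547.6, 81.0, 152.2]
orientation: [-3.139, -0.004, -0.156]
contact_force: [6.8, -2.3, -4.3]
gripper_width: 0.224
time: 19.55
ee_pos: [547.1, 81.2, 152.3]
orientation: [-3.138, -0.004, -0.156]
contact_force: [7.3, -2.1, -3.6]
gripper_width: 0.221
```

View pics/o_wrist.png

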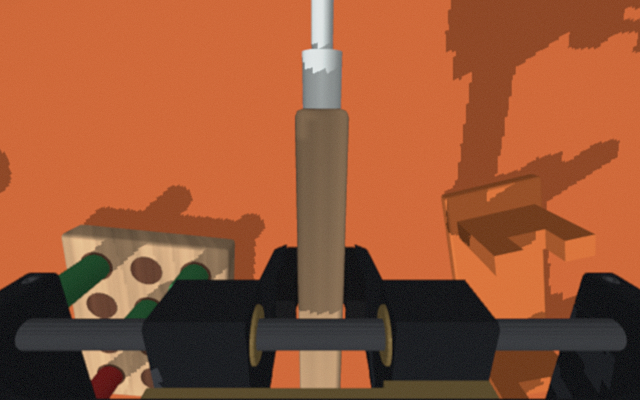

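View pics/o_scene.png

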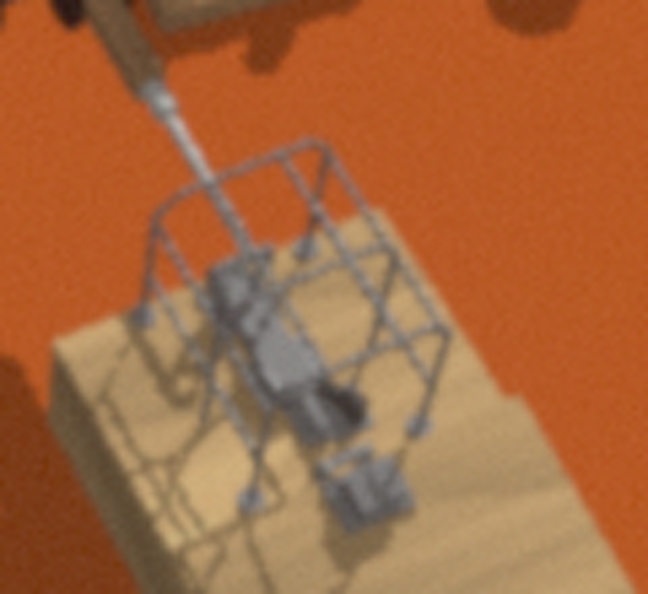

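No slip in the grip, and the bolt is about 40 mm drawn. A few more mm with force checks.

```bash
python3 -m jog '[[[0.1,-0.2,0,-0.1,0,0.1,-1],[0.1,-0.2,0,-0.2,0,0.1,-1],[0.1,-0.2,0,-0.25,0,0.1,-1]]]'; python3 -m jog '[[[0,-0.2,0,-0.1,0,0.05,-1],[0,-0.2,0,-0.2,0,0.05,-1],[0,-0.2,0,-0.25,0,0.05,-1]]]'
```

```text
time: 19.95
ee_pos: [546.0, 81.4, 151.8]
orientation: [-3.136, -0.004, -0.156]
contact_force: [7.1, -2.1, -3.5]
gripper_width: 0.224
time: 20.25
ee_pos: [544.8, 81.6, 151.9]
orientation: [-3.136, -0.003, -0.156]
contact_force: [7.1, -2.4, -4.0]
gripper_width: 0.222
```

```bash
python3 -m jog '[[[-0.2,-0.2,0,-0.1,0,0.1,-1],[-0.2,-0.2,0,-0.2,0,0.1,-1],[-0.2,-0.2,0,-0.25,0,0.1,-1]]]'; python3 -m jog '[[[0,-0.2,0,-0.1,0,0.05,-1],[0,-0.2,0,-0.2,0,0.05,-1],[0,-0.2,0,-0.25,0,0.05,-1]]]'
```

```text
time: 20.55
ee_pos: [543.8, 81.8, 151.5]
orientation: [-3.139, -0.003, -0.156]
contact_force: [7.5, -1.6, -3.2]
gripper_width: 0.222
time: 20.85
ee_pos: [542.8, 82.0, 151.7]
orientation: [-3.139, -0.003, -0.156]
contact_force: [7.1, -2.7, -4.1]
gripper_width: 0.221
```

```bash
python3 -m jog '[[[0,-0.1,0,-0.1,0,0.05,-1],[0,-0.1,0,-0.2,0,0.05,-1]]]'; python3 -m jog '[[[0,-0.1,0,-0.1,0,0.05,-1],[0,-0.1,0,-0.2,0,0.05,-1]]]'
```

```text
time: 21.05
ee_pos: [542.3, 82.1, 151.8]
orientation: [-3.139, -0.005, -0.156]
contact_force: [7.5, -1.9, -3.6]
gripper_width: 0.224
time: 21.25
ee_pos: [541.9, 82.2, 151.9]
orientation: [-3.138, -0.007, -0.156]
contact_force: [9.7, -2.3, -3.6]
gripper_width: 0.22
```

The force is rising (9.7 N), so the stop is close. I'll ease off and test for slack.

```bash
python3 -m jog '[[[0,-0.3,0,0.2,0,0.1,-1],[0,-0.3,0,0.4,0,0.1,-1],[0,-0.3,0,0.4,0,0.1,-1]]]'; python3 -m jog '[[[0,0,0,0.2,0,0,-1],[0,0,0,0.2,0,0,-1]]]'
```

```text
time: 21.55
ee_pos: [546.7, 81.4, 151.3]
orientation: [-3.138, -0.003, -0.156]
contact_force: [5.1, -1.8, -2.9]
gripper_width: 0.222
time: 21.75
ee_pos: [547.5, 81.2, 150.8]
orientation: [-3.139, -0.0, -0.156]
contact_force: [-0.3, 0.2, -2.6]
gripper_width: 0.222
```

Slack: the force has gone to about 0 at TCP x = 547.5, so the catch holds. I'll move forward to clear the lip, then look before unhooking.

```bash
python3 -m jog '[[[0,0,0,0.3,0,0,-1],[0,0,0,0.7,0,0,-1],[0,0,0,1.2,0,0,-1],[0,0,0,1.7,0,0,-1],[0,0,0,2.1,0,0,-1],[0,0,0,2.2,0,0,-1],[0,0,0,2.2,0,0,-1]]]'
python3 - <<'E'
from h import *
row([570.3,77.2,181],-0.155)
for n,(a,b,w,h) in dict(scene=(320,170,120,110),side=(300,130,120,80)).items():
    im=eyes.camera(n)
    cv2.imwrite(f"pics/p_{n}.png",cv2.resize(im[b:b+h,a:a+w],None,fx=5.4,fy=5.4,interpolation=cv2.INTER_CUBIC))
E
```

```text
time: 22.45
ee_pos: [569.4, 77.7, 150.7]
orientation: [-3.139, 0.0, -0.157]
contact_force: [0.3, 0.2, -3.1]
gripper_width: 0.224
t 22.45 tcp [569.4  77.7 150.7] rpy [-3.1386e+00  1.0000e-04 -1.5660e-01] F [ 0.3  0.2 -3.1] w 0.224
row [-0.17  0.01 -0.09] [ 0.09  0.02 -3.03]
```

View pics/p_scene.png

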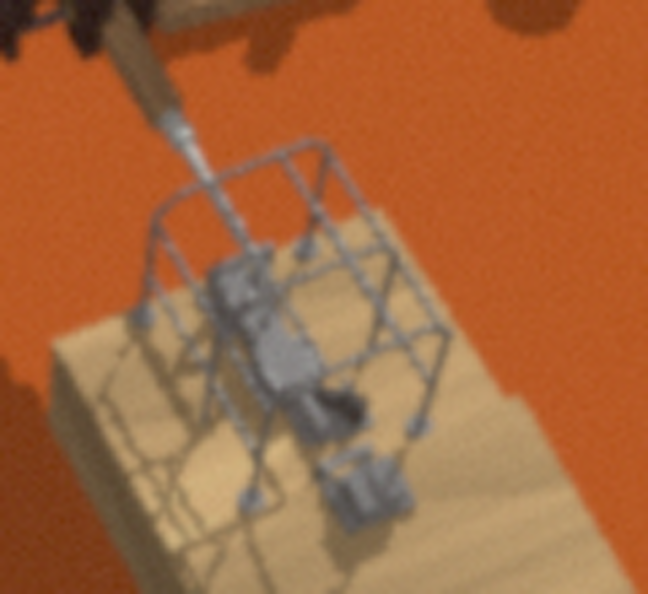

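View pics/p_side.png

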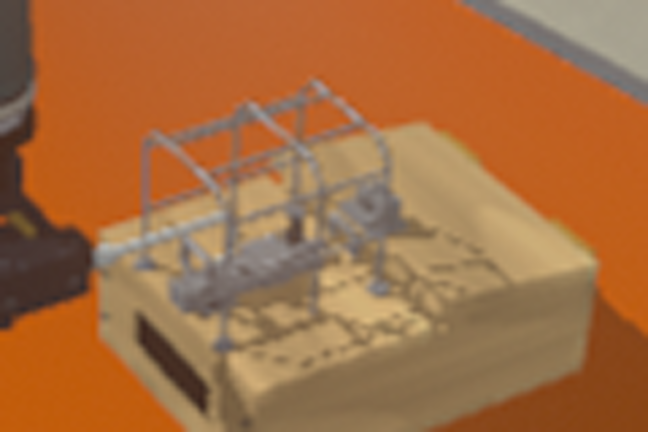

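The bolt stays drawn (its bar's far end is still clear of the keeper at (365,490)) and the lid is ajar. Raising in two steps.

```bash
python3 -m jog '[[[-0.2,0,-0.1,0.1,0,-0.3,-1],[-0.2,0,-0.1,0.1,0,-0.7,-1],[-0.2,0,-0.1,0.1,0,-1,-1],[-0.2,0,-0.1,0.1,0,-1.2,-1]]]'; python3 -m jog '[[[0,0,0,0,0,-0.4,-1],[0,0,0,0,0,-0.9,-1],[0,0,0,0,0,-1.4,-1],[0,0,0,0,0,-1.8,-1],[0,0,0,0,0,-1.8,-1]]]'; python3 -c "
from h import *
row([480,91.1,181],-0.155)"
```

```text
time: 22.95
ee_pos: [570.4, 77.6, 163.4]
orientation: [3.141, -0.001, -0.155]
contact_force: [-0.0, 0.6, -1.8]
gripper_width: 0.22
time: 23.45
ee_pos: [571.0, 77.7, 182.4]
orientation: [-3.141, -0.002, -0.155]
contact_force: [-0.1, -0.6, -1.4]
gripper_width: 0.225
t 23.45 tcp [571.   77.7 182.4] rpy [-3.1415e+00 -2.3000e-03 -1.5470e-01] F [-0.1 -0.6 -1.4] w 0.225
row [-0.01 -0.13  0.02] [-9.2   0.08  0.12]
```

```bash
python3 -m jog '[[[0,-0.1,0,-0.5,0,0.1,-1],[0,-0.1,0,-1.5,0,0.1,-1],[0,-0.1,0,-2.5,0,0.1,-1],[0,-0.1,0,-3.5,0,0.1,-1],[0,-0.1,0,-4.5,0,0.1,-1],[0,-0.1,0,-5.5,0,0.1,-1],[0,-0.1,0,-6.5,0,0.1,-1],[0,-0.1,0,-7.5,0,0.1,-1],[0,-0.1,0,-8.5,0,0.1,-1],[0,-0.1,0,-9.3,0,0.1,-1],[0,-0.1,0,-9.8,0,0.1,-1],[0,-0.1,0,-10,0,0.1,-1]]]'
python3 - <<'E'
from h import *
row([455.6,-312,245],0.126)
for n,(a,b,w,h) in dict(scene=(320,170,120,110)).items():
    im=eyes.camera(n)
    cv2.imwrite(f"pics/q_{n}.png",cv2.resize(im[b:b+h,a:a+w],None,fx=5.4,fy=5.4,interpolation=cv2.INTER_CUBIC))
E
```

```text
time: 24.65
ee_pos: [471.7, 93.2, 181.2]
orientation: [-3.141, -0.001, -0.154]
contact_force: [-0.2, 0.6, -2.0]
gripper_width: 0.228
t 24.65 tcp [471.7  93.2 181.2] rpy [-3.1415e+00 -7.0000e-04 -1.5450e-01] F [-0.2  0.6 -2. ] w 0.228
row [ -0.    -0.04 -16.07] [ 4.65 40.28 -6.38]
```

View pics/q_scene.png

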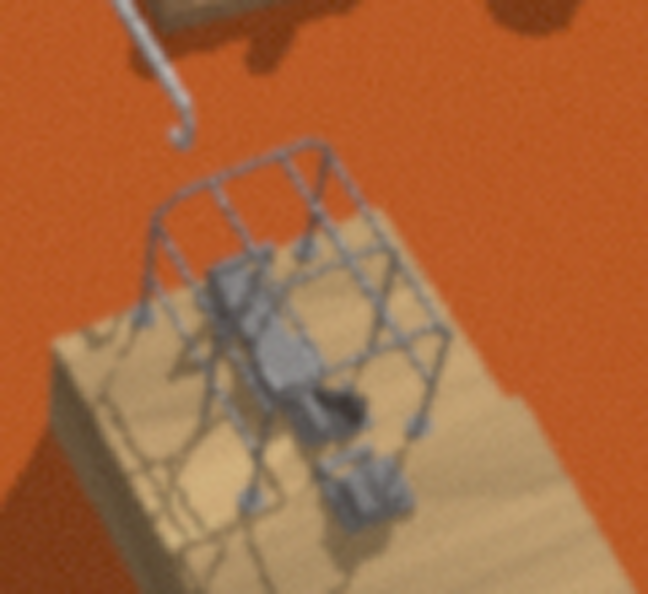

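The hook is out, the bolt is still held back and the lid is ajar. Now back to above the rest.

```bash
python3 -m jog '[[[0,0,0,0,1,-2,-1],[0,0,-1.5,0.5,4,-4,-1],[0,0,-3.5,1,8,-6.4,-1],[0,0,-5.5,1.5,12,-6.4,-1],[0,0,-7.5,2,16,-6.4,-1],[0,0,-9.5,2.5,20,-6.4,-1],[0,0,-11,3,24,-6.4,-1],[0,0,-12.5,3.5,28,-6.4,-1],[0,0,-14,4,32,-6.4,-1],[0,0,-15,4.3,36,-6.4,-1],[0,0,-15.7,4.5,38.5,-6.4,-1],[0,0,-16.1,4.65,39.8,-6.4,-1],[0,0,-16.1,4.65,40.3,-6.4,-1],[0,0,-16.1,4.65,40.3,-6.4,-1],[0,0,-16.1,4.65,40.3,-6.4,-1]]]'
python3 - <<'E'
from h import *
row([455.6,-312,57],0.126)
n="wrist";im=eyes.camera(n);cv2.imwrite("pics/r_wrist.png",im)
E
```

```text
time: 26.2
ee_pos: [455.8, -311.0, 245.1]
orientation: [-3.141, -0.001, 0.127]
contact_force: [0.3, -0.3, -2.1]
gripper_width: 0.224
t 26.2 tcp [ 455.8 -311.   245.1] rpy [-3.1408e+00 -6.0000e-04  1.2720e-01] F [ 0.3 -0.3 -2.1] w 0.224
row [-0.04 -0.03  0.07] [-0.04  0.11 18.81]
```

View pics/r_wrist.png

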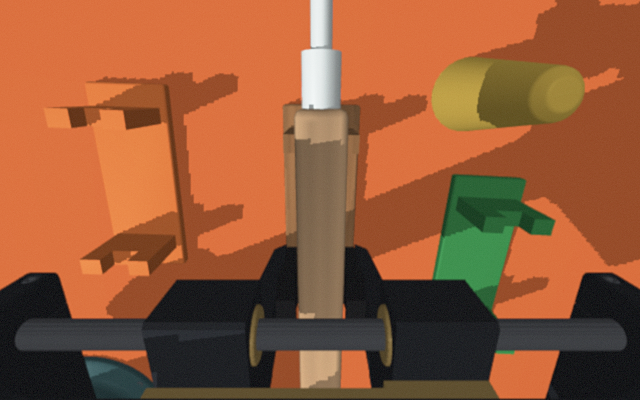

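The stick sits in the hand just as when it was lifted. Lowering to about 20 mm above, then checking.

```bash
python3 -m jog '[[[0,0,0.1,0,0.1,2,-1],[0,0,0.1,0,0.1,5,-1],[0,0,0.1,0,0.1,8,-1],[0,0,0.1,0,0.1,11,-1],[0,0,0.1,0,0.1,13.5,-1],[0,0,0.1,0,0.1,15,-1],[0,0,0.1,0,0.1,16,-1],[0,0,0.1,0,0.1,16.2,-1],[0,0,0.1,0,0.1,16.2,-1]]]'
python3 - <<'E'
from h import *
row([455.6,-312,57],0.126)
n="wrist";im=eyes.camera(n);cv2.imwrite("pics/s_wrist.png",im)
E
```

```text
time: 27.15
ee_pos: [456.7, -312.0, 83.9]
orientation: [3.141, -0.001, 0.126]
contact_force: [0.1, -0.4, -2.1]
gripper_width: 0.224
t 27.15 tcp [ 456.7 -312.    83.9] rpy [ 3.1414e+00 -1.5000e-03  1.2620e-01] F [ 0.1 -0.4 -2.1] w 0.224
row [ 0.01 -0.08  0.01] [-0.11 -0.02  2.69]
```

View pics/s_wrist.png

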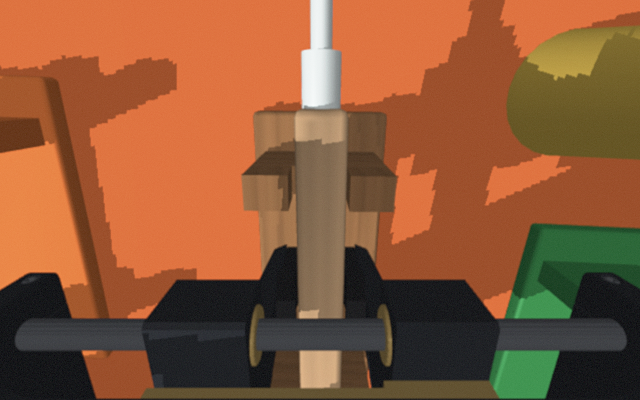

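The stick (column 321) is centred over the notch (290–348). Lowering gently.

```bash
python3 -m jog '[[[0,-0.1,0,-0.1,0,0.6,-1],[0,-0.1,0,-0.1,0,1.3,-1],[0,-0.1,0,-0.1,0,1.9,-1],[0,-0.1,0,-0.1,0,2.3,-1],[0,-0.1,0,-0.1,0,2.5,-1],[0,-0.1,0,-0.1,0,2.6,-1],[0,-0.1,0,-0.1,0,2.65,-1]]]'; python3 -m jog '[[[0,0,0,0,0,0.05,-1],[0,0,0,0,0,0.1,-1]]]'
```

```text
time: 27.9
ee_pos: [456.0, -312.5, 57.7]
orientation: [3.141, -0.0, 0.126]
contact_force: [-0.8, -0.3, -2.5]
gripper_width: 0.22
time: 28.1
ee_pos: [456.2, -312.6, 57.0]
orientation: [3.14, -0.001, 0.126]
contact_force: [-0.1, 0.5, -2.9]
gripper_width: 0.226
```

```bash
python3 -m jog '[[[0,0,0,0,0,0.05,-1],[0,0,0,0,0,0.08,-1]]]'; python3 -m jog '[[[0,0,0,0,0,0.03,-1],[0,0,0,0,0,0.05,-1]]]'
```

```text
time: 28.3
ee_pos: [456.3, -312.7, 56.3]
orientation: [3.14, -0.001, 0.126]
contact_force: [-0.4, -0.3, -1.5]
gripper_width: 0.224
time: 28.5
ee_pos: [456.4, -312.8, 56.2]
orientation: [3.14, -0.001, 0.126]
contact_force: [-2.3, 0.6, 1.3]
gripper_width: 0.22
```

The weight is now carried by the rest (Fz has gone to +1.3). Opening.

```bash
python3 -m jog '[[[0,0,0,0,0,-0.01,-0.45],[0,0,0,0,0,-0.01,-0.3],[0,0,0,0,0,-0.01,0],[0,0,0,0,0,-0.01,0.4],[0,0,0,0,0,-0.01,0.7],[0,0,0,0,0,-0.01,0.7],[0,0,0,0,0,-0.01,0.7]]]'
python3 - <<'E'
from h import *
n="wrist";im=eyes.camera(n);cv2.imwrite("pics/t_wrist.png",im)
E
```

```text
time: 29.2
ee_pos: [456.3, -312.8, 56.3]
orientation: [3.14, -0.001, 0.126]
contact_force: [-0.2, -0.2, -0.6]
gripper_width: 0.782
```

View pics/t_wrist.png

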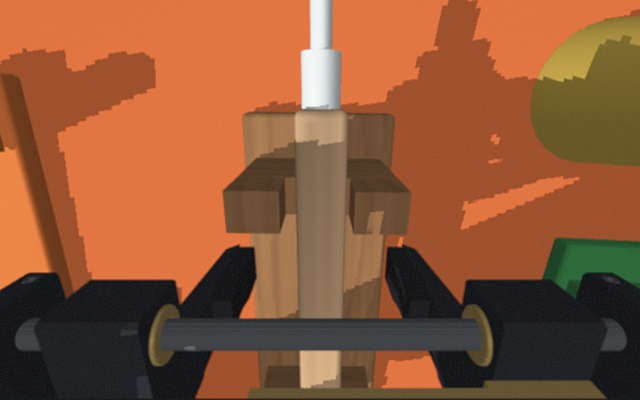

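The stick lies in the notch and the fingers are clear on both sides. Retreating straight up, then the final checks.

```bash
python3 -m jog '[[[0,0,0,0,0,-0.5,0.7],[0,0,0,0,0,-1.5,0.7],[0,0,0,0,0,-3,0.7],[0,0,0,0,0,-6,0.7],[0,0,0,0,0,-10,0.7],[0,0,0,0,0,-14,0.7],[0,0,0,0,0,-18,0.7],[0,0,0,0,0,-19.5,0.7],[0,0,0,0,0,-19.5,0.7],[0,0,0,0,0,-19.5,0.7]]]'
python3 - <<'E'
from h import *
n="wrist";m=eyes.camera_model(n);im=eyes.camera(n);cv2.imwrite("pics/u_wrist.png",im)
print([(d["location"],d["score"]) for d in models.mark_of("stick",n)][:2])
a=eyes.camera("scene");b=eyes.camera("side");cv2.imwrite("pics/u_scene.png",a);cv2.imwrite("pics/u_side.png",b)
A=cv2.resize(a[170:280,320:440],None,fx=3.2,fy=3.2,interpolation=cv2.INTER_CUBIC);B=cv2.resize(b[240:350,280:400],None,fx=3.2,fy=3.2,interpolation=cv2.INTER_CUBIC)
cv2.imwrite("pics/u_crop.png",np.hstack([A,B]))
E
```

```text
time: 30.25
ee_pos: [455.7, -312.2, 250.6]
orientation: [3.141, -0.0, 0.126]
contact_force: [-0.4, 0.2, -0.1]
gripper_width: 0.85
[([320.0, 179.9], 0.85)]
```

View pics/u_wrist.png

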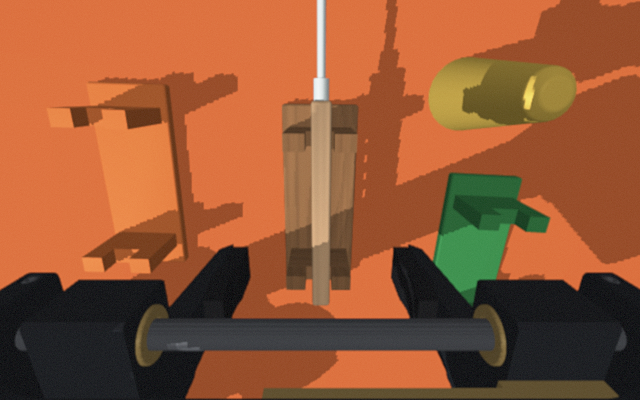

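View pics/u_crop.png

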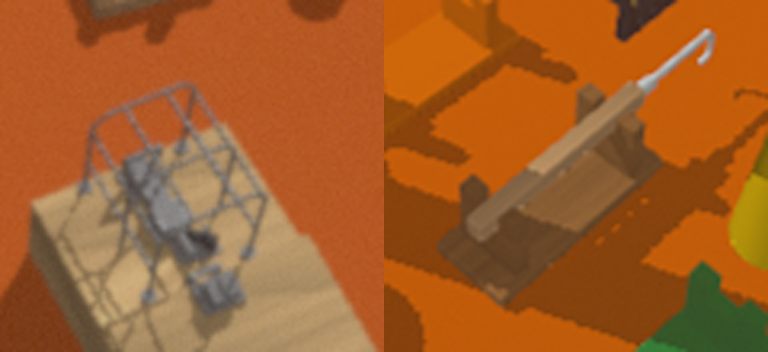

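View pics/u_side.png

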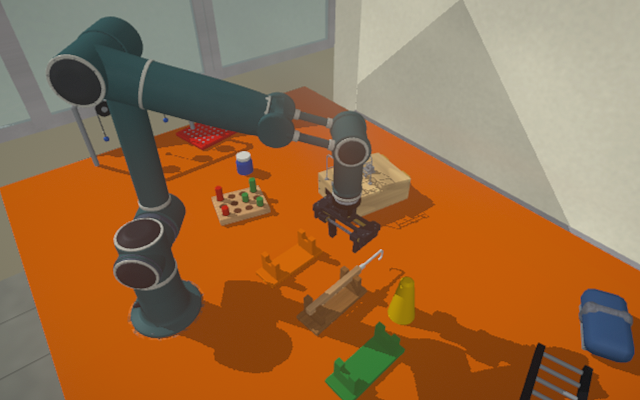

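The pictures show the stick in both notches with its hook down, the bolt held back, the lid ajar, and the cone, jar and peg board where they were. Handing in.

```bash
python3 -c "
from h import *
print(r.sign_off())"
```

```text
the job is handed in; nothing more can be done
None
```

The job is done and handed in at about 30.5 s of the 72 s allowed. I took the stick from the brown rest, hooked the bow from under the guard, drew the bolt to its catch, unhooked, and laid the stick back in both notches.

**Bolt and catch:** The highest force I read was about 10 N, near the end of the draw; the readings come only between moves. Two ease-off tests at about 29 and 31 mm of travel showed the bolt still loaded. After drawing on to about 45 mm and easing off, the hook went slack at about 0 N.

**Last checks:**
- **Chest:** the pictures show the bolt still held back and the lid ajar.
- **Stick:** it lies in both notches, hook down, within about 2 mm of where it lay before.
- **Other things:** the cone, jar and peg board show no visible movement, and the gripper is clear of everything.

**What went wrong or disagreed:**
- A careless test jog early on tilted the tool about 9° in free air; I corrected it on the next move.
- The networks' hook and bow positions were several mm off. I used my own fit of the chest in the camera pictures and the arm's measured pose instead.

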